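# Take the tool rest off a second-hand grinder with a left-hand clamp knob

### The job

A buyer wants the tool rest of the small bench grinder on the stall: its clamp knob has a left-hand thread, so loosen it by turning it clockwise until it comes up against its stop, without forcing it past the stop. Then slide the slotted rest straight out from under the knob and lay it flat in the wooden tray, leaving it there. The grinder is not bolted down: do not drag, turn or tip it, and leave the other goods alone.

Things in the scene. Friction and masses are not known exactly. Their poses are not given: they have to be found in the camera images.
- grinder: Small bench grinder, 2.2 kg, standing loose on its foot plate (235 x 140 mm, 20 mm thick). Origin on the table right under the axis of the clamp stud; z up, x points from the stud to the motor. The upright stud is 10 mm thick. A sideways push of roughly 15 N or a twist of about 1 Nm shifts the grinder.
- motor (a point): Point on top of the green motor, at grinder x 130, y 0, z 112 mm. The motor lies across (along grinder y, 190 mm over its two wheels, 115 mm high) and takes up x 87 to 173 mm.
- bracket (a point): Middle of the front top edge of the grinder's tool-rest bracket, at grinder x -57, y 0, z 50 mm (axes as the grinder's). The bracket's flat top runs from x -57 to +57 mm; a guide wall stands along each side (inner faces at y +-32 mm, top 5 mm above the flat).
- wing (a point): Black plastic clamp knob on the stud; the point is on its axis at the top, about 97 to 99 mm above the table. x runs along the wing (46 mm long, 12 mm thick, 28 mm high from the point down, flat sides); below it a round hub and a steel washer, both 28 mm across, bearing on the rest. Captive: it stays on the stud, where it is left.
- clip (a joint): How far the clip that stops the knob has been forced round, rad: 0 as found, grows if the knob is forced clockwise past its stop, falls if it is forced tighter. The knob is tight at first; clockwise from above lifts it 1.5 mm per rad against about 0.2 Nm. After 1.9 to 2.8 rad, differing every time, the clip stops it: felt as a quick rise of the resisting torque. The clip gives way at about 0.6 Nm.
- rest: Flat steel tool rest, 0.22 kg: plate 120 x 60 x 6 mm, an upturned lip across its -x end. Origin at the centre of the plate's underside, x along the plate. A 14 mm slot from x 18 to 60 mm, open at the +x end, straddles the stud. It starts clamped on the bracket, parallel to the grinder's x, origin at grinder x -30, z 50 mm, 2 mm of play to either guide wall.
- lip (a point): Middle of the upper edge of the rest's lip (rest x -56 mm, 38 mm above the plate's underside; axes as the rest's): 8 mm thick, 50 mm wide, 32 mm high above the plate; the place to hold the rest. Once loose the rest slides out towards the lip (grinder -x) with about 2 N and is clear of knob, washer and stud after 45 to 50 mm of sliding.
- tray: Open wooden tray fixed to the table, 220 x 150 mm outside, 26 mm high, walls and floor 6 mm; origin at the centre of its underside, x along its long side, z up.
- spanner: Steel spanner, 150 mm, lying on the table; a bystander.
- tin: Grey tin, 100 x 70 x 45 mm; a bystander.
- helmet: Green steel helmet, 256 mm across, 147 mm high; a bystander.
- brasspot: Open brass pot, 90 mm across, 100 mm high; a bystander.
- book: Dark closed book, 150 x 110 x 25 mm; a bystander.
Things that resemble listed ones, but are neither listed nor needed, are in the scene too. Leave any black or blue look-alike of the rest alone.

How it is judged:
On the way, in this order (a step that is already met when the one before it is completed fails the run):
1. the knob is turned clockwise up to its stop, with the rest still in its place (z of wing in the frame of grinder above 0.09895 m and x of rest in the frame of grinder above -0.045 m), for 0.2 s.
2. the rest is slid out along its guides, clear of the stud (x of rest in the frame of grinder below -0.07 m and z of rest in the frame of grinder below 0.085 m).
At the end, for the whole second after the job is handed in: The rest lies flat (within 0.08 rad) and still on the tray's floor, its centre within 80 mm of the tray's centre lengthways and 50 mm across; the knob is backed off to its stop (within 0.2 rad); the grinder stands upright (within 0.05 rad), its stud and motor within 20 mm of where they were (x of rest in the frame of tray between -0.08 and 0.08 m and y of rest in the frame of tray between -0.05 and 0.05 m and z of rest in the frame of tray below 0.01 m and angle between rest's own z axis and vertical below 0.08 rad and linear speed of rest below 0.02 m/s and z of wing in the frame of grinder above 0.09895 m and distance of each of grinder, motor from where it was at the start of the episode below 0.02 m and angle between grinder's own z axis and vertical below 0.05 rad); the robot touches nothing.
It fails at once if the knob is forced past its stop (clip turned more than 0.15 rad) (value of joint clip above 0.15 rad).
It fails at once if the knob is forced tighter (clip turned back more than 0.15 rad) (value of joint clip below -0.15 rad).
It fails at once if the grinder is dragged or turned (its stud or motor more than 20 mm from the start) (distance of any of grinder, motor from where it was at the start of the episode above 0.02 m).
It fails at once if the grinder is tipped (angle between grinder's own z axis and vertical above 0.12 rad).
It fails at once if another of the goods is moved more than 30 mm (distance of any of spanner, tin, helmet, brasspot, book from where it was at the start of the episode above 0.03 m).
It also fails if it takes over 72 s, if anything falls off the work surface, if the arm or the gripper's body presses on something with over 40 N, if the wrist force passes 120 N, or if a joint passes its speed limit or range.

### The arm

A 6-joint arm with a two-finger parallel gripper is mounted at the origin on the work surface. World frame = base frame: x ahead of the robot, y to its left, z up, the work surface at z = 0. Lengths are in m, angles in rad, forces in N, time in s.
With the tool pointing down it reaches from about 0.3 to 0.875 m from the base axis. Payload 6.4 kg.
Tool frame: the origin (TCP) lies on the centre line of the jaws, within the pads' length; the fingertips stand 25 mm ahead of it and the grasp point (between the pads) lies 6 mm ahead of it; z points along the fingers, y is the line along which they close (so a half turn about z gives the same grasp; the last joint's range is limited). The gripper opens to 85 mm and grips with 20 to 120 N. Pads are 22 mm wide; open, the fingers measure 114 mm over their backs; the gripper's body (76 mm by 85 mm) begins 54 mm behind the grasp point. The pads swing forward as they close: fully open they stand 13 mm farther back than shut.
Start: joints at [-1.401, 0.181, 1.607, -0, 1.354, -0.206], TCP at [0.211, -0.535, 0.256] pointing down, gripper open.
Joint ranges: [-2.99, 2.99], [-0.89, 2.07], [0.3, 2.58], [-1.14, 4.28], [0, 2.63], [-3.12, 3.12]. Speed limits (rad/s): [2.57, 2.57, 3.01, 3.14, 3.14, 3.14].

### API

Orientations are given as a unit quaternion [w, x, y, z].
In Python, from bench import get_obs, camera, hand_in, spot_in gives the robot as it stands.
- The arm moves only by the shell command python3 -m jog 'ROWS'. ROWS is JSON, one flat list of numbers, 7 for each row, row after row: the shift along the tool's x, y, z in m, then the turn, a rotation vector about the tool's x, y, z in rad, then the closure, from 0 (fully open) to 1 (shut). A call has 1 to 20 rows; each row is the pose to reach, as a shift and turn from the pose commanded when the call began, along the tool's axes at that moment; what a row does not reach only later rows make up. A row lasts 1/8 s, in which the tool goes at most 62.5 mm and 10.7 degrees, less where a joint would pass 70% of its speed; a pose out of reach is approached as far as the arm can. A call with a gripper value outside its range is refused whole. The fingers move at their own pace and stop on an object; the grip force is fixed at half the most. Time passes only in rows, so rows that repeat a pose let the fingers close. It gives the time, the measured TCP pose, the force, the opening and the grip force at its end, in the units of the state.
- get_obs(): the state, without advancing time (a new reading comes with each control period).
- camera(name): name is "scene" or "top" or "wrist"; returns a dict with "frame" (480x640x3 uint8, red, green, blue), "mtx" (3x3 intrinsics, pixels), "extrinsics" (4x4, takes a point from camera to world coordinates). Camera axes: x right, y up, looking along -z (the intrinsics and any distortion apply to the point x, -y, -z); pixel columns grow to the right and rows downward; lengths in m; the calibration is good to about 2 mm. A picture is of the moment at which its call begins. There is no depth.
- hand_in(): hands the job in; it is judged then, once.
Trained networks look in a picture, given as the dict that the camera call returned (one of the last four; its "shot" number tells which), for a name from the list of things; names that differ only in an ending like _2 or _b are one class to them, and where a whole thing is asked for, a point or a joint stands for the part that bears it (a point fixed in the world has none). Each returns a list of dicts, best first, with "confidence" (0 to 1); they miss things now and then, are a little off and sometimes report something else, mostly with a low value. They report only what shows in the picture. A call takes as long as a camera call. They do not tell look-alikes from the thing itself.
- spot_in(picture, name): "xyz" ([x, y, z] in m, in world coordinates, good to about 4 mm: the middle of the surface that is visible of it).
The state is a dict: "time_s": time; "q": joint angles; "dq": joint speeds; "joint_efforts": joint torques, N m; "eef_pos": TCP position; "eef_rot": TCP orientation; "wrist_force": force on the tool from outside, world axes, zero at the start; "torque": the same for the moment, N m; "opening": opening from 0.0 (shut) to 1.0 (fully open); "grasp_force": force on a finger pad.
Only numpy, scipy, OpenCV 4.12 (cv2) and the standard library are available. Lean on these libraries where they do the work, as an engineer would, in place of code of your own. Each camera call takes 0.05 s, during which the arm holds its last target. There are 200 camera calls.

## Working session

There is one attempt and no reset: what is moved stays moved. The work goes in short steps, Python scripts to look and compute and a shell command to move; the robot and the scene stay as the last step left them, time stands still between calls to the robot, and variables do not carry over. Pictures are saved under pics/ and viewed, at most 10 in all, crops included, and the job is handed in when it is done.

```bash
mkdir -p pics; ls; cat > h.py <<'E'
import numpy as np, cv2
from bench import get_obs, camera, hand_in, spot_in
from scipy.spatial.transform import Rotation as R
def save(p,n): cv2.imwrite('pics/'+n+'.png',cv2.cvtColor(p['frame'],cv2.COLOR_RGB2BGR))
def ray(p,u,v,z):
    K=p['mtx'];E=p['extrinsics'];d=np.array([(u-K[0,2])/K[0,0],-(v-K[1,2])/K[1,1],-1.])
    d=E[:3,:3]@d;o=E[:3,3];return o+d*(z-o[2])/d[2]
def proj(p,X):
    E=p['extrinsics'];K=p['mtx'];c=E[:3,:3].T@(np.array(X)-E[:3,3]);c=c*[1,-1,-1]
    return (K@(c/c[2]))[:2]
def rot(o=None):
    o=o or get_obs();q=o['eef_rot'];return R.from_quat([q[1],q[2],q[3],q[0]])
E
python3 - <<'E'
from h import *
for n in('top','scene'):
    p=camera(n);save(p,n+'1')
    for t in['grinder','motor','bracket','wing','rest','lip','tray','helmet','brasspot','tin','book','spanner']:
        print(n,t,[(np.round(d['xyz'],3).tolist(),round(d['confidence'],2),np.round(proj(p,d['xyz'])).tolist()) for d in spot_in(p,t)[:3]])
o=get_obs();print(o['time_s'],rot(o).as_matrix().round(3))
E
```

```text
pics
top grinder [([0.684, 0.178, 0.067], 0.93, [260.0, 184.0])]
top motor [([0.681, 0.178, 0.069], 0.62, [260.0, 185.0]), ([0.592, 0.177, 0.095], 0.52, [259.0, 218.0])]
top bracket [([0.684, 0.177, 0.065], 0.88, [261.0, 184.0])]
top wing []
top rest [([0.732, -0.008, 0.007], 0.83, [330.0, 171.0]), ([0.318, 0.468, 0.006], 0.75, [151.0, 321.0]), ([0.562, -0.007, 0.002], 0.68, [329.0, 233.0])]
top lip [([0.566, -0.009, 0.006], 0.96, [330.0, 232.0]), ([0.402, -0.107, 0.008], 0.88, [365.0, 293.0]), ([0.316, 0.468, 0.006], 0.86, [151.0, 322.0])]
top tray [([0.608, -0.194, 0.01], 0.82, [398.0, 217.0])]
top helmet [([0.557, 0.169, 0.054], 0.18, [263.0, 233.0])]
top brasspot [([0.64, -0.422, 0.043], 0.84, [485.0, 205.0])]
top tin [([0.375, 0.294, 0.045], 0.84, [215.0, 301.0]), ([0.592, 0.178, 0.098], 0.2, [258.0, 218.0])]
top book [([0.446, -0.431, 0.026], 0.96, [487.0, 278.0])]
top spanner [([0.374, 0.022, 0.006], 0.83, [317.0, 302.0])]
scene grinder [([0.744, 0.178, 0.074], 0.61, [394.0, 303.0]), ([0.616, -0.196, 0.007], 0.48, [231.0, 287.0])]
scene motor [([0.747, 0.177, 0.076], 0.9, [393
[... 364 characters left out ...]
05], 0.82, [468.0, 223.0]), ([0.741, -0.009, 0.006], 0.75, [307.0, 324.0]), ([0.411, -0.119, 0.004], 0.72, [269.0, 240.0])]
scene tray [([0.616, -0.195, 0.005], 0.84, [231.0, 288.0]), ([0.597, 0.175, 0.083], 0.62, [386.0, 259.0])]
scene helmet [([0.644, 0.435, 0.088], 0.76, [500.0, 270.0]), ([0.453, -0.418, 0.025], 0.73, [155.0, 242.0])]
scene brasspot [([0.661, -0.407, 0.07], 0.83, [134.0, 278.0])]
scene tin [([0.4, 0.29, 0.04], 0.56, [418.0, 229.0])]
scene book [([0.45, -0.42, 0.026], 0.61, [154.0, 241.0])]
scene spanner [([0.393, 0.014, 0.009], 0.82, [317.0, 236.0]), ([0.398, 0.291, 0.041], 0.68, [419.0, 228.0])]
1.3 [[ 0.93   0.367  0.   ]
 [ 0.367 -0.93   0.   ]
 [ 0.    -0.    -1.   ]]
```

View pics/top1.png

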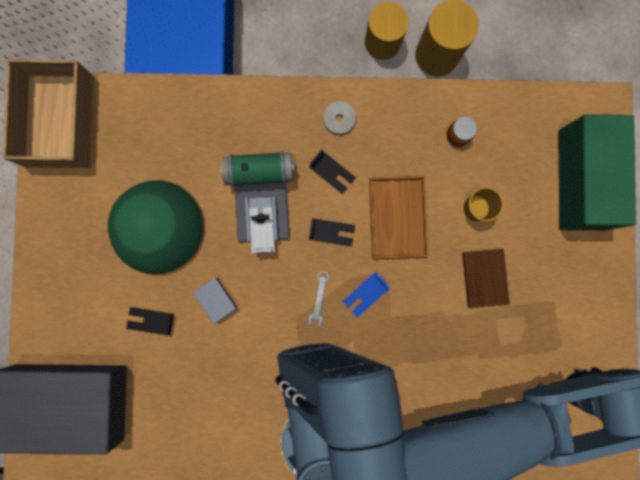

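```bash
python3 - <<'E'
import cv2
a=cv2.imread('pics/top1.png')[150:270,200:320];cv2.imwrite('pics/top1c.png',cv2.resize(a,(600,600),interpolation=cv2.INTER_CUBIC))
E
```

```text
(no output)
```

View pics/top1c.png

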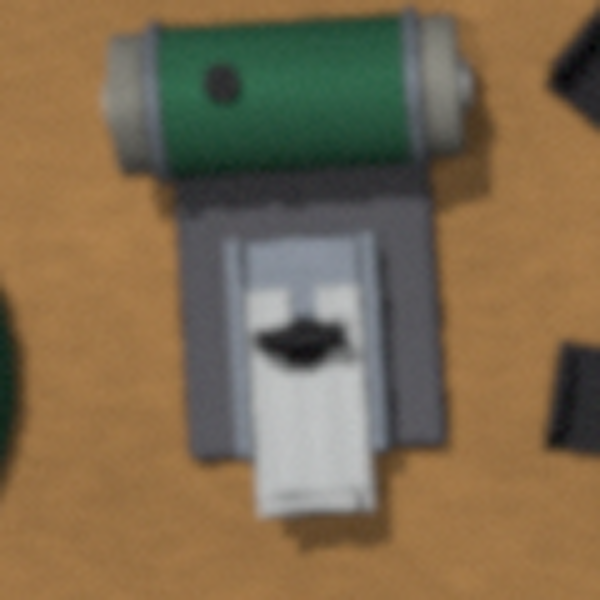

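The top view shows the grinder at about (260,200): the green motor is on the far side at about (258,168), the knob at (260,218), and the rest's lip points toward the robot at (262,250). The wing lies roughly along world y. The tray is at (398,217) and lies long along world x. Next I'll work out the move to a spot above the knob.

```bash
python3 - <<'E'
from h import *
o=get_obs();r=rot(o);p=camera('wrist');E=p['extrinsics']
print('cam in tool',r.inv().apply(E[:3,3]-o['eef_pos']).round(3),'look',r.inv().apply(-E[:3,2]).round(3),p['mtx'][0,0])
print('shift',r.inv().apply(np.array([.57,.177,.27])-o['eef_pos']).round(3), o['eef_pos'],o['wrist_force'])
p=camera('top')
for u,v in[(370,178),(423,177),(372,258),(426,257)]:print(ray(p,u,v,.026).round(3))
E
```

```text
cam in tool [ 0.069  0.001 -0.118] look [-0.271 -0.     0.963] 387.46538437481945
shift [ 0.595 -0.53  -0.014] [ 0.21105751 -0.53488063  0.25628818] [-0.4749658  -0.54970184  0.71377546]
[ 0.712 -0.115  0.026]
[ 0.717 -0.259  0.026]
[ 0.495 -0.122  0.026]
[ 0.5   -0.268  0.026]
```

```bash
python3 -m jog '[0.045,-0.04,-0.02,0,0,-0.18,0, 0.09,-0.08,-0.02,0,0,-0.36,0, 0.135,-0.12,-0.02,0,0,-0.54,0, 0.18,-0.16,-0.02,0,0,-0.72,0, 0.225,-0.2,-0.02,0,0,-0.9,0, 0.27,-0.24,-0.02,0,0,-1.08,0, 0.31,-0.28,-0.02,0,0,-1.26,0, 0.355,-0.32,-0.02,0,0,-1.44,0, 0.4,-0.36,-0.02,0,0,-1.62,0, 0.445,-0.4,-0.02,0,0,-1.8,0, 0.485,-0.435,-0.02,0,0,-1.98,0, 0.525,-0.47,-0.02,0,0,-2.16,0, 0.565,-0.505,-0.02,0,0,-2.34,0, 0.595,-0.53,-0.02,0,0,-2.52,0]' && python3 -m jog '[0,0,0,0,0,-0.18,0,0,0,0,0,0,-0.36,0,0,0,0,0,0,-0.54,0,0,0,0,0,0,-0.72,0,0,0,0,0,0,-0.9,0,0,0,0,0,0,-1.08,0,0,0,0,0,0,-1.26,0,0,0,0,0,0,-1.44,0,0,0,0,0,0,-1.62,0,0,0,0,0,0,-1.81,0,0,0,0,0,0,-1.81,0,0,0,0,0,0,-1.81,0]'; python3 - <<'E'
from h import *
o=get_obs();print(o['time_s'],o['q'],rot(o).as_euler('ZYX'))
p=camera('wrist');save(p,'w1')
for t in['wing','lip','bracket','motor','rest']:
    print(t,[(np.round(d['xyz'],3).tolist(),round(d['confidence'],2),np.round(proj(p,d['xyz'])).tolist()) for d in spot_in(p,t)[:3]])
E
```

```text
time_s: 3.15
eef_pos: [0.5706, 0.1787, 0.2762]
eef_rot: [0.0, 0.119, 0.993, 0.0]
wrist_force: [-0.1, -0.3, 0.2]
opening: 1.0
grasp_force: 0.0
time_s: 4.65
eef_pos: [0.57, 0.1765, 0.2763]
eef_rot: [0.0, -0.703, 0.711, 0.0]
wrist_force: [-0.4, -0.1, 0.0]
opening: 0.998
grasp_force: 0.0
4.65 [ 1.01559787e-01  2.12526530e-01  1.52873460e+00  3.91131028e-05
  1.40034525e+00 -3.02985217e+00] [-1.58098366e+00  3.67747519e-05  3.14157471e+00]
wing [([0.591, 0.168, 0.093], 0.58, [294.0, 211.0])]
lip [([0.571, 0.016, 0.008], 0.98, [318.0, 25.0]), ([0.301, 0.514, 0.006], 0.83, [539.0, 467.0]), ([0.747, 0.016, 0.01], 0.74, [121.0, 26.0])]
bracket [([0.693, 0.166, 0.084], 0.76, [169.0, 208.0])]
motor [([0.688, 0.17, 0.087], 0.85, [175.0, 213.0])]
rest [([0.75, 0.017, 0.006], 0.97, [120.0, 30.0]), ([0.575, 0.021, 0.006], 0.9, [313.0, 31.0]), ([0.303, 0.513, 0.004], 0.89, [536.0, 465.0])]
```

View pics/w1.png

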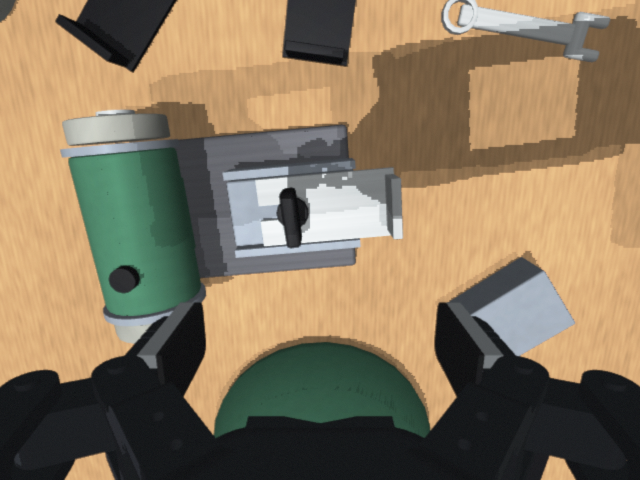

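```bash
python3 - <<'E'
from h import *
a=cv2.imread('pics/w1.png')[150:270,220:420];cv2.imwrite('pics/w1c.png',cv2.resize(a,(800,480),interpolation=cv2.INTER_CUBIC))
p=camera('wrist')
g=p['frame'].max(2)[150:270,220:420]
m=(g[:,:110]<45).astype(np.uint8);n,l,s,c=cv2.connectedComponentsWithStats(m)
for i in range(1,n):
    if s[i,4]>100:
        print(s[i],c[i]+[220,150]); pts=np.argwhere(l==i)[:,::-1].astype(np.float32); print(cv2.minAreaRect(pts))
E
```

```text
[ 60  38  28  57 560] [295.91428571 209.83571429]
((77.98551940917969, 64.04991149902344), (56.0451774597168, 21.14167022705078), 69.30455017089844)
```

View pics/w1c.png

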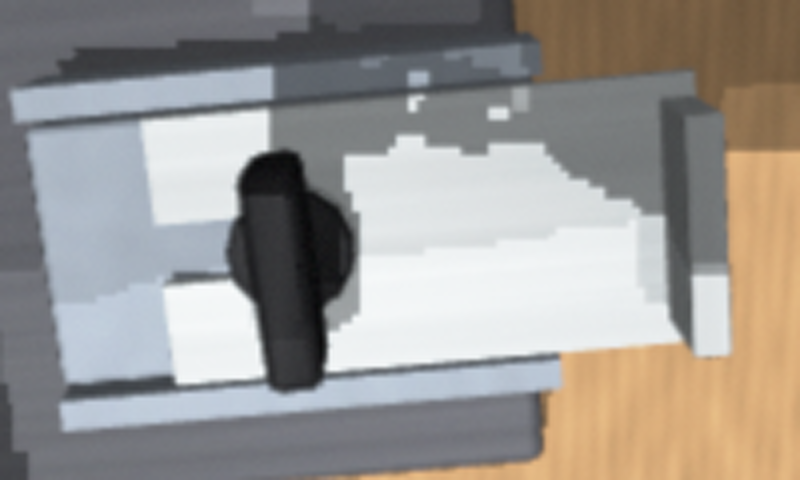

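```bash
python3 - <<'E'
from h import *
p=camera('wrist');C=lambda u,v,z:ray(p,220+u/4,150+v/4,z)[:2]
a,b=C(272.5,191.5,.098),C(297,383,.098);d=b-a;print('wing',(a+b)/2,'len',np.hypot(*d),'ang',np.arctan2(d[1],d[0]))
a,b=C(706,112,.088),C(711,353,.088);d=b-a;print('lip',(a+b)/2,'len',np.hypot(*d),'ang',np.arctan2(d[1],d[0])-np.pi/2)
for s,e in(((68,395),(556,355)),((62,430),(560,388)),((12,92),(538,38))):
  a,b=C(*s,.055),C(*e,.055);d=a-b;print('rail',a,b,np.hypot(*d),np.arctan2(d[1],d[0]))
o=get_obs();print(rot(o).inv().apply(np.array([0.5,.177,.09])-o['eef_pos']),o['eef_pos'])
E
```

```text
wing [0.59333185 0.17592231] len 0.0387220351283146 ang 1.6676674873040511
lip [0.50878578 0.16778952] len 0.0492592353796052 ang 0.0674143571520529
rail [0.64705634 0.21052001] [0.53552043 0.20180616] 0.11187577989353405 0.07796756761471438
rail [0.6489937  0.21894339] [0.5344473  0.20964711] 0.11492300836318002 0.08097988322160075
rail [0.65468825 0.14173093] [0.54081917 0.13107281] 0.11436679993239242 0.09332783911362608
[-7.70789341e-06  7.00091772e-02  1.86297570e-01] [0.57001238 0.17650357 0.27629571]
```

The crop shows the wing from about (288,198) to (294,246). Bracket and lip both put the stud at (0.594, 0.1755) with grinder yaw about 0.08, and the wing yaw is 1.668. To keep joint 6 in range for the clockwise turn I'll take the other half-turn of the grasp.

```bash
python3 -m jog '[0,-0.005,0,0,0,0.18,0,0,-0.01,0,0,0,0.36,0,0.001,-0.015,0,0,0,0.54,0,0.001,-0.02,0,0,0,0.72,0,0.001,-0.024,0,0,0,0.9,0,0.001,-0.024,0,0,0,1.08,0,0.001,-0.024,0,0,0,1.26,0,0.001,-0.024,0,0,0,1.44,0,0.001,-0.024,0,0,0,1.62,0,0.001,-0.024,0,0,0,1.8,0,0.001,-0.024,0,0,0,1.98,0,0.001,-0.024,0,0,0,2.16,0,0.001,-0.024,0,0,0,2.34,0,0.001,-0.024,0,0,0,2.52,0,0.001,-0.024,0,0,0,2.7,0,0.001,-0.024,0,0,0,2.88,0,0.001,-0.024,0.04,0,0,3.034,0,0.001,-0.024,0.04,0,0,3.034,0,0.001,-0.024,0.04,0,0,3.034,0]'; python3 - <<'E'
from h import *
o=get_obs();print(o['time_s'],o['q'],rot(o).as_euler('ZYX'))
p=camera('wrist');save(p,'w2')
print([(np.round(d['xyz'],3).tolist(),round(d['confidence'],2),np.round(proj(p,d['xyz'])).tolist()) for d in spot_in(p,'wing')[:3]])
print(proj(p,[.594,.1755,.098]),rot(o).inv().apply(np.array([0.594,.1755,.098])-o['eef_pos']))
E
```

```text
time_s: 7.42
eef_pos: [0.5944, 0.1754, 0.2372]
eef_rot: [0.0, 0.669, 0.743, 0.0]
wrist_force: [-0.1, 0.2, 0.5]
opening: 0.996
grasp_force: 0.0
7.425 [ 9.56591685e-02  2.94553459e-01  1.50845875e+00  7.21839853e-06
  1.33804798e+00 -8.16149887e-03] [ 1.67461533e+00 -2.67879199e-06  3.14106015e+00]
[([0.593, 0.174, 0.099], 0.88, [317.0, 236.0]), ([0.687, 0.207, 0.085], 0.35, [454.0, 199.0])]
[317.82657831 234.02525322] [ 0.00016303 -0.00041108  0.13921811]
```

View pics/w2.png

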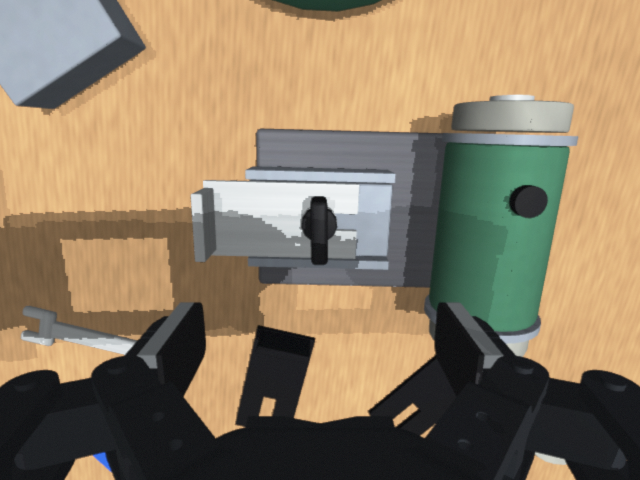

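The wing stands vertical in the picture at column 319, between the fingers, so it is centred and aligned. I'll descend and grip.

```bash
python3 -m jog '[0,0,0.05,0,0,0,0, 0,0,0.1,0,0,0,0, 0,0,0.125,0,0,0,0, 0,0,0.139,0,0,0,0, 0,0,0.139,0,0,0,0.5, 0,0,0.139,0,0,0,1, 0,0,0.139,0,0,0,1, 0,0,0.139,0,0,0,1, 0,0,0.139,0,0,0,1, 0,0,0.139,0,0,0,1, 0,0,0.139,0,0,0,1]'; python3 - <<'E'
from h import *
o=get_obs();print(o['time_s'],o['torque'],o['wrist_force'],o['joint_efforts'][5],rot(o).as_euler('ZYX')[0])
E
```

```text
time_s: 8.9
eef_pos: [0.594, 0.1754, 0.0984]
eef_rot: [0.0, 0.67, 0.742, -0.0]
wrist_force: [-3.6, -0.1, 6.8]
opening: 0.128
grasp_force: 59.2
8.9 [-0.10304381  0.57896322  0.14381421] [-3.61344378 -0.06646101  6.79136949] 0.11965120676904917 1.6722997938407649
```

```bash
python3 -m jog '[0,0,-0.0003,0,0,0.1,1, 0,0,-0.0005,0,0,0.2,1, 0,0,-0.0007,0,0,0.3,1, 0,0,-0.0008,0,0,0.4,1, 0,0,-0.0009,0,0,0.5,1]'; python3 - <<'E'
from h import *
o=get_obs();print(o['time_s'],o['torque'],o['wrist_force'],o['joint_efforts'][5],rot(o).as_euler('ZYX')[0])
E
python3 -m jog '[0,0,-0.00015,0,0,0.1,1, 0,0,-0.0003,0,0,0.2,1, 0,0,-0.00045,0,0,0.3,1, 0,0,-0.0006,0,0,0.4,1, 0,0,-0.00075,0,0,0.5,1]'; python3 - <<'E'
from h import *
o=get_obs();print(o['time_s'],o['torque'],o['wrist_force'],o['joint_efforts'][5],rot(o).as_euler('ZYX')[0])
E
```

```text
time_s: 9.52
eef_pos: [0.5939, 0.1753, 0.0986]
eef_rot: [0.0, 0.834, 0.552, -0.0]
wrist_force: [-0.7, -0.4, 0.0]
opening: 0.126
grasp_force: 58.6
9.525 [-0.11414747  0.13107072  0.2093381 ] [-0.73399336 -0.36747778  0.03992294] -0.8745796233415604 1.169080202753662
time_s: 10.15
eef_pos: [0.5938, 0.1753, 0.0986]
eef_rot: [0.0, 0.945, 0.328, -0.0]
wrist_force: [1.2, -1.1, -3.6]
opening: 0.127
grasp_force: 58.3
10.15 [-0.08107378 -0.17373301  0.19664408] [ 1.18308458 -1.05126625 -3.58027244] -0.8512205444276333 0.6690389746191734
```

```bash
python3 -m jog '[0,0,0,0,0,0.1,1, 0,0,-0.0001,0,0,0.2,1, 0,0,-0.0002,0,0,0.3,1, 0,0,-0.0003,0,0,0.4,1, 0,0,-0.0004,0,0,0.5,1]'; python3 - <<'E'
from h import *
o=get_obs();print(o['time_s'],o['torque'],o['wrist_force'],o['joint_efforts'][5],rot(o).as_euler('ZYX')[0])
p=camera('wrist');cv2.imwrite('pics/w3.png',cv2.cvtColor(p['frame'][200:,100:540],cv2.COLOR_RGB2BGR))
E
```

```text
time_s: 10.78
eef_pos: [0.5938, 0.1753, 0.0993]
eef_rot: [0.0, 0.996, 0.084, -0.0]
wrist_force: [-0.7, -0.1, -1.6]
opening: 0.128
grasp_force: 58.6
10.775 [-0.10633034  0.03533983  0.21966453] [-0.68320252 -0.12112664 -1.57283975] -0.8463601022958755 0.16907804516512948
```

View pics/w3.png

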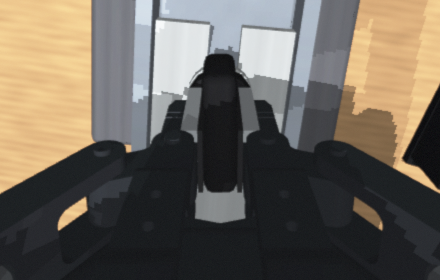

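The wing follows the jaws with a steady 0.2 Nm, and it now rises as it should. From here I'll go in small steps, stopping as soon as the torque rises.

```bash
cat > chk.py <<'E'
import sys
from h import *
o=get_obs();t=o['torque'][2];print(round(t,3),o['wrist_force'].round(1) if hasattr(o['wrist_force'],'round') else o['wrist_force'],round(rot(o).as_euler('ZYX')[0],3),round(o['eef_pos'][2],4),flush=True)
sys.exit(abs(t)>0.3)
E
python3 -m jog '[0,0,-0.0001,0,0,0.08,1, 0,0,-0.0003,0,0,0.16,1, 0,0,-0.0004,0,0,0.24,1, 0,0,-0.0005,0,0,0.3,1]'>/dev/null && python3 chk.py && 
python3 -m jog '[0,0,-0.0001,0,0,0.06,1]'>/dev/null && python3 chk.py && 
python3 -m jog '[0,0,-0.0001,0,0,0.06,1]'>/dev/null && python3 chk.py && 
python3 -m jog '[0,0,-0.0001,0,0,0.06,1]'>/dev/null && python3 chk.py && 
python3 -m jog '[0,0,-0.0001,0,0,0.06,1]'>/dev/null && python3 chk.py && 
python3 -m jog '[0,0,-0.0001,0,0,0.06,1]'>/dev/null && python3 chk.py && 
python3 -m jog '[0,0,-0.0001,0,0,0.06,1]'>/dev/null && python3 chk.py && 
python3 -m jog '[0,0,-0.0001,0,0,0.06,1]'>/dev/null && python3 chk.py && 
python3 -m jog '[0,0,-0.0001,0,0,0.06,1]'>/dev/null && python3 chk.py && 
python3 -m jog '[0,0,-0.0001,0,0,0.06,1]'>/dev/null && python3 chk.py && 
python3 -m jog '[0,0,-0.0001,0,0,0.06,1]'>/dev/null && python3 chk.py
```

```text
0.214 [-0.5  0.4 -1.1] -0.128 0.0997False
```

```bash
sed -i 's/sys.exit(abs(t)>0.3)/sys.exit(int(abs(t)>0.3))/' chk.py
python3 -m jog '[0,0,-0.0001,0,0,0.06,1]'>/dev/null && python3 chk.py && 
python3 -m jog '[0,0,-0.0001,0,0,0.06,1]'>/dev/null && python3 chk.py && 
python3 -m jog '[0,0,-0.0001,0,0,0.06,1]'>/dev/null && python3 chk.py && 
python3 -m jog '[0,0,-0.0001,0,0,0.06,1]'>/dev/null && python3 chk.py && 
python3 -m jog '[0,0,-0.0001,0,0,0.06,1]'>/dev/null && python3 chk.py && 
python3 -m jog '[0,0,-0.0001,0,0,0.06,1]'>/dev/null && python3 chk.py && 
python3 -m jog '[0,0,-0.0001,0,0,0.06,1]'>/dev/null && python3 chk.py && 
python3 -m jog '[0,0,-0.0001,0,0,0.06,1]'>/dev/null && python3 chk.py && 
python3 -m jog '[0,0,-0.0001,0,0,0.06,1]'>/dev/null && python3 chk.py && 
python3 -m jog '[0,0,-0.0001,0,0,0.06,1]'>/dev/null && python3 chk.py
```

```text
0.191 [-1.3 -0.6 -1.3] -0.188 0.0998
0.186 [ 1.2  0.7 -2.1] -0.248 0.0999
0.206 [ 0.9  0.2 -2.1] -0.308 0.1
0.201 [-0.7 -0.3 -2.3] -0.368 0.1001
0.212 [-0.4 -0.5 -2. ] -0.428 0.1001
0.197 [-0.8  0.3 -2.6] -0.488 0.1003
0.245 [-0.3 -0.  -2.5] -0.548 0.1004
0.165 [ 0.9  0.7 -1.7] -0.608 0.1004
0.241 [-0.5  0.4 -2.3] -0.668 0.1005
0.246 [-0.1  0.1 -2.3] -0.728 0.1006
```

```bash

python3 -m jog '[0,0,-0.0001,0,0,0.05,1]'>/dev/null && python3 chk.py && 
python3 -m jog '[0,0,-0.0001,0,0,0.05,1]'>/dev/null && python3 chk.py && 
python3 -m jog '[0,0,-0.0001,0,0,0.05,1]'>/dev/null && python3 chk.py && 
python3 -m jog '[0,0,-0.0001,0,0,0.05,1]'>/dev/null && python3 chk.py && 
python3 -m jog '[0,0,-0.0001,0,0,0.05,1]'>/dev/null && python3 chk.py && 
python3 -m jog '[0,0,-0.0001,0,0,0.05,1]'>/dev/null && python3 chk.py && 
python3 -m jog '[0,0,-0.0001,0,0,0.05,1]'>/dev/null && python3 chk.py && 
python3 -m jog '[0,0,-0.0001,0,0,0.05,1]'>/dev/null && python3 chk.py ; python3 -c "
from h import *;print(get_obs()['q'][5])"
```

```text
0.273 [-0.8  0.3 -2.9] -0.778 0.1007
0.173 [ 0.4 -0.8 -2.5] -0.828 0.1008
0.186 [ 0.5  0.6 -2.9] -0.878 0.1009
0.192 [ 0.5  0.4 -2.4] -0.928 0.101
0.581 [ 0.7  0.6 -3.1] -0.977 0.101
2.643794708208511
```

```bash
python3 -m jog '[0,0,0,0,0,-0.015,1,0,0,0,0,0,-0.015,1]'>/dev/null; python3 chk.py
```

```text
0.354 [-0.3  0.3 -4.5] -0.961 0.101
```

The stop is reached: the torque jumped to 0.58 Nm and still presses at 0.35 after easing back, below the clip's 0.6. I'll release, rise, turn back and go above the lip.

```bash
python3 -m jog '[0,0,0,0,0,0,0.5,0,0,0,0,0,0,0.2,0,0,0,0,0,0,0,0,0,-0.03,0,0,0,0,0,0,-0.08,0,0,0,0,0,0,-0.11,0,0,-0.17,0,-0.01,0.02,-0.11,0,0,-0.34,0,-0.02,0.04,-0.11,0,0,-0.51,0,-0.03,0.06,-0.11,0,0,-0.68,0,-0.043,0.074,-0.11,0,0,-0.85,0,-0.043,0.074,-0.11,0,0,-1.03,0,-0.043,0.074,-0.11,0,0,-1.21,0,-0.043,0.074,-0.11,0,0,-1.39,0,-0.043,0.074,-0.11,0,0,-1.57,0,-0.043,0.074,-0.11,0,0,-1.75,0,-0.043,0.074,-0.11,0,0,-1.93,0,-0.043,0.074,-0.11,0,0,-2.11,0,-0.043,0.074,-0.11,0,0,-2.29,0,-0.043,0.074,-0.11,0,0,-2.47,0,-0.043,0.074,-0.11,0,0,-2.614,0]'; python3 -m jog '[0,0,0,0,0,0,0,0,0,0,0,0,0,0]'>/dev/null; python3 - <<'E'
from h import *
o=get_obs();print(o['time_s'],o['q'][5],rot(o).as_euler('ZYX'),o['eef_pos'])
p=camera('wrist');save(p,'w4')
print([(np.round(d['xyz'],3).tolist(),round(d['confidence'],2),np.round(proj(p,d['xyz'])).tolist()) for d in spot_in(p,'lip')[:3]])
print(proj(p,[.5085,.168,.088]),proj(p,[.594,.1755,.102]))
E
```

```text
time_s: 15.95
eef_pos: [0.5088, 0.1684, 0.2116]
eef_rot: [0.0, 0.676, 0.737, 0.0]
wrist_force: [-0.3, -0.1, 0.7]
opening: 1.005
grasp_force: 0.0
16.2 0.020836895379013284 [ 1.64794791e+00 -2.96278884e-05  3.14132175e+00] [0.50874731 0.16839058 0.21149532]
[([0.566, 0.007, 0.009], 0.74, [366.0, 384.0]), ([0.549, 0.18, 0.057], 0.68, [376.0, 218.0]), ([0.746, 0.043, 0.006], 0.62, [557.0, 362.0])]
[317.89115302 241.06645072] [457.90717343 245.84801472]
```

View pics/w4.png

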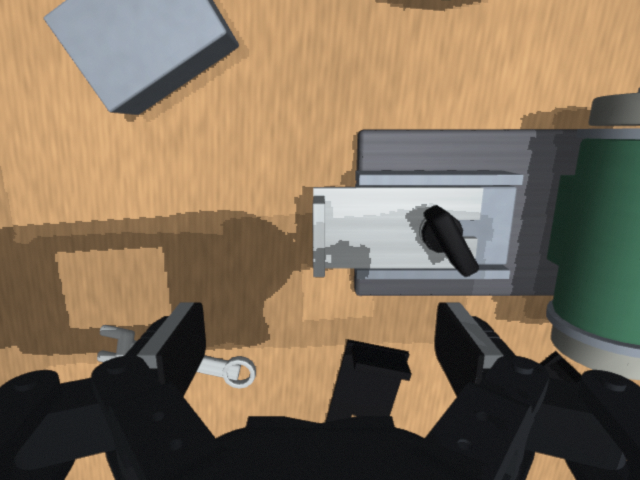

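The lip is centred between the fingers at about (319,237) and lines up with them. Descend and grip.

```bash
python3 -m jog '[0,0,0.05,0,0,0,0,0,0,0.1,0,0,0,0,0,0,0.124,0,0,0,0,0,0,0.124,0,0,0,0.5,0,0,0.124,0,0,0,1,0,0,0.124,0,0,0,1,0,0,0.124,0,0,0,1,0,0,0.124,0,0,0,1,0,0,0.124,0,0,0,1]'; python3 -c "
from h import *
o=get_obs();print(o['torque']);r=rot(o);print(r.as_euler('ZYX'));print('slide100',r.inv().apply([-.0997,-.0082,0]))"
```

```text
time_s: 17.42
eef_pos: [0.5093, 0.1685, 0.0884]
eef_rot: [0.0, 0.678, 0.735, 0.001]
wrist_force: [-1.0, -0.3, 7.0]
opening: 0.078
grasp_force: 61.2
[-0.04323753  0.24323104 -0.00782351]
[ 1.65077284e+00 -8.94278012e-06  3.14013191e+00]
slide100 [-0.00020863 -0.10003632 -0.00014613]
```

```bash
python3 -m jog '[0,0,-0.0008,0,0,0,1,0,-0.006,-0.0008,0,0,0,1,0,-0.014,-0.0008,0,0,0,1,0,-0.022,-0.0008,0,0,0,1,0,-0.03,-0.0008,0,0,0,1]' && python3 -m jog '[0,-0.01,0,0,0,0,1,0,-0.02,0,0,0,0,1,0,-0.03,0,0,0,0,1,0,-0.04,0,0,0,0,1,0,-0.05,0,0,0,0,1,0,-0.06,0,0,0,0,1,0,-0.07,0,0,0,0,1,0,-0.08,0,0,0,0,1,0,-0.08,0,0,0,0,1]'; python3 - <<'E'
from h import *
o=get_obs();print(o['torque']);p=camera('wrist');save(p,'w5')
E
```

```text
time_s: 18.05
eef_pos: [0.4784, 0.166, 0.0884]
eef_rot: [0.0, 0.678, 0.735, 0.0]
wrist_force: [1.4, 0.1, 1.8]
opening: 0.082
grasp_force: 60.5
time_s: 19.18
eef_pos: [0.3977, 0.1596, 0.0877]
eef_rot: [-0.001, 0.678, 0.735, -0.001]
wrist_force: [0.0, 0.4, -1.3]
opening: 0.08
grasp_force: 60.0
[-0.0011611   0.11666254  0.00782976]
```

View pics/w5.png

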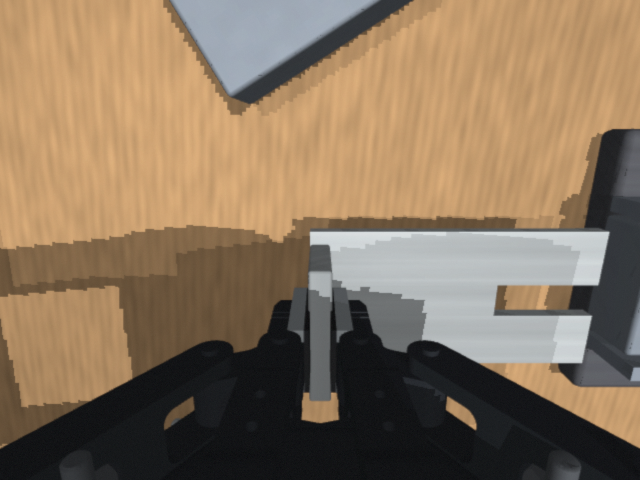

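The rest is clear of the grinder and held level by its lip. I'll lift it, carry it over the tray, and lower it to just above the floor.

```bash
python3 -m jog '[0,0,-0.03,0,0,0,1,0,0,-0.06,0,0,0,1,-0.04,0.01,-0.06,0,0,0,1,-0.085,0.025,-0.06,0,0,0,1,-0.13,0.04,-0.06,0,0,0,1,-0.175,0.06,-0.06,0,0,0,1,-0.22,0.08,-0.06,0,0,0,1,-0.265,0.1,-0.06,0,0,0,1,-0.31,0.12,-0.06,0,0,0,1,-0.345,0.135,-0.06,0,0,0,1,-0.367,0.143,-0.06,0,0,0,1,-0.367,0.143,-0.06,0,0,0,1,-0.367,0.143,-0.06,0,0,0,1]'; python3 - <<'E'
from h import *
o=get_obs();print(rot(o).as_euler('ZYX'));p=camera('wrist');save(p,'w6')
E
```

```text
time_s: 20.85
eef_pos: [0.5705, -0.1941, 0.1476]
eef_rot: [-0.001, 0.678, 0.735, -0.0]
wrist_force: [-0.2, 0.8, -2.0]
opening: 0.081
grasp_force: 60.0
[ 1.65082272e+00 -1.01463683e-03 -3.14056769e+00]
```

View pics/w6.png

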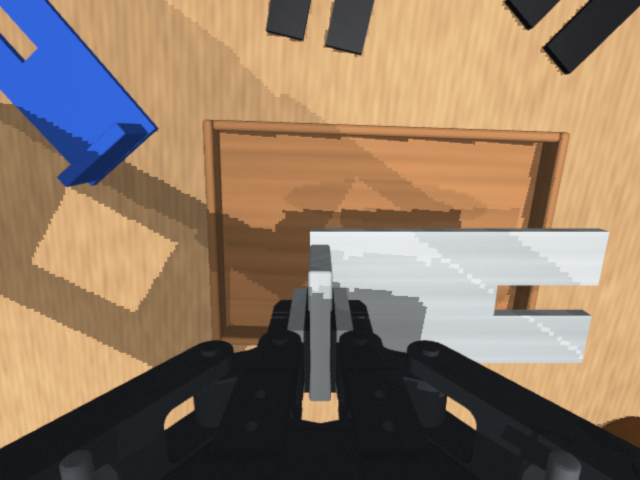

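```bash
python3 - <<'E'
from h import *
p=camera('wrist')
for u,v in[(207,122),(567,134),(218,345)]:print(ray(p,u,v,.026).round(3))
E
```

```text
[ 0.499 -0.126  0.026]
[ 0.713 -0.115  0.026]
[ 0.507 -0.274  0.026]
```

Seen close up, the tray centre is (0.610,-0.195), so the rest will sit about 16 mm off centre lengthways and 5 mm across. That leaves room, so I'll lower it.

```bash
python3 -m jog '[0,0,0.04,0,0,0,1,0,0,0.075,0,0,0,1,0,0,0.092,0,0,0,1,0,0,0.1,0,0,0,1,0,0,0.102,0,0,0,1,0,0,0.102,0,0,0,1]'; python3 -m jog '[0,0,0.0005,0,0,0,1,0,0,0.001,0,0,0,1]'
```

```text
time_s: 21.7
eef_pos: [0.5717, -0.1952, 0.0473]
eef_rot: [0.001, 0.678, 0.735, 0.0]
wrist_force: [0.2, 0.6, -1.9]
opening: 0.078
grasp_force: 60.0
time_s: 21.95
eef_pos: [0.5713, -0.195, 0.0458]
eef_rot: [0.001, 0.678, 0.735, 0.0]
wrist_force: [0.3, 0.3, -1.8]
opening: 0.079
grasp_force: 60.0
```

```bash
for i in 1; do python3 -m jog '[0,0,0.0008,0,0,0,1,0,0,0.0008,0,0,0,1]'; python3 -m jog '[0,0,0.0008,0,0,0,1,0,0,0.0008,0,0,0,1]';  done
```

```text
time_s: 22.2
eef_pos: [0.5711, -0.1949, 0.0446]
eef_rot: [0.0, 0.678, 0.735, 0.0]
wrist_force: [-0.6, 0.9, 0.5]
opening: 0.078
grasp_force: 60.1
time_s: 22.45
eef_pos: [0.5711, -0.1949, 0.0446]
eef_rot: [0.0, 0.678, 0.735, -0.0]
wrist_force: [-3.4, 1.2, 7.5]
opening: 0.074
grasp_force: 61.3
```

Contact with the floor is felt. Opening part-way, then rising.

```bash
python3 -m jog '[0,0,0,0,0,0,0.8,0,0,0,0,0,0,0.6,0,0,0,0,0,0,0.5,0,0,0,0,0,0,0.5,0,0,-0.02,0,0,0,0.5,0,0,-0.07,0,0,0,0.5,0,0,-0.13,0,0,0,0.3,0,0,-0.18,0,0,0,0,0,0,-0.18,0,0,0,0,0,0,-0.18,0,0,0,0]'; python3 - <<'E'
from h import *
p=camera('wrist');save(p,'w7');o=get_obs();print(o['wrist_force'])
q=camera('top')
for t in('grinder','motor'):print(t,[(np.round(d['xyz'],3).tolist(),round(d['confidence'],2)) for d in spot_in(q,t)[:2]])
E
```

```text
time_s: 23.7
eef_pos: [0.5708, -0.1947, 0.2242]
eef_rot: [0.0, 0.678, 0.735, 0.0]
wrist_force: [-0.4, -0.1, -0.4]
opening: 1.002
grasp_force: 0.0
[-0.03907724  0.34598698 -0.21195233]
grinder [([0.589, 0.174, 0.101], 0.66), ([0.669, 0.181, 0.049], 0.61)]
motor [([0.67, 0.178, 0.05], 0.94), ([0.59, 0.174, 0.101], 0.44)]
```

View pics/w7.png

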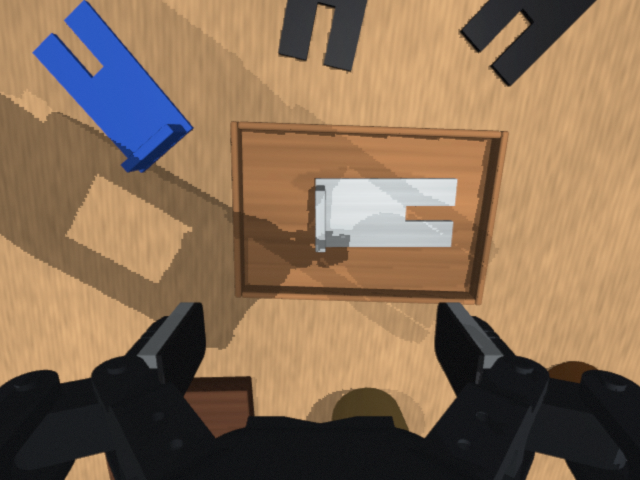

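The steel rest lies flat in the tray, spanning columns 315–457 and rows 178–250, well inside the walls. The gripper is clear of everything.

```bash
python3 -c "
from bench import hand_in;print(hand_in())"
```

```text
the job is handed in; nothing more can be done
None
```

I turned the knob clockwise to its stop, slid the rest straight out and laid it flat in the tray, and handed the job in at about 24 s; no verdict came back.

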